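# Set the guarded push-to-turn dial of a block heater and start it

## Robot

A 6-joint arm with a two-finger parallel gripper is mounted at the origin on a cart in front of the work surface, level with it; the furniture and walls round the work are solid. World frame = base frame: x ahead of the robot, y to its left, z up, the work surface at z = 0. Lengths are in m, angles in degrees, forces in N, time in s.
With the tool pointing down it reaches from about 0.35 to 0.875 m from the base axis. Payload 4.2 kg.
Tool frame: the origin (TCP) lies midway between the tips of the shut fingers; the grasp point (between the pads) lies 19 mm behind it; y points along the fingers, z is the direction in which the jaws open and shut, and the axes are right-handed (so a half turn about y gives the same grasp; the last joint's range is limited). The gripper opens to 87 mm and grips with 3 to 60 N. Pads are 19 mm wide; open, the fingers measure 117 mm over their backs; the gripper's body (75 mm by 190 mm) begins 51 mm behind the grasp point.
Start: joints at [78.644, 22.042, 0.453, 0, -68.411, -14.817], TCP at [0.276, 0.561, 0.223] pointing down, gripper open.
Joint ranges: [-179.83, 179.83], [-69.29, 118.12], [-61.27, 80.66], [-181.25, 117.63], [-171.15, -9.14], [-177.46, 177.46]. Speed limits (degrees/s): [159.86, 159.86, 180, 180, 180, 180].

## Interface

Orientations are given as [roll, pitch, yaw] about the fixed x, y, z axes, in that order (R = Rz(yaw) Ry(pitch) Rx(roll)).
In Python, from workcell import env gives the robot as it stands. The module is installed in compiled form; this text tells all that it offers. Calls block until the motion is done:
- env.goto(position, orientation): joint-space move of the TCP to a pose.
- env.move_straight(position, rotation=None, rate=0.15, force_limit=None): straight line of the TCP; rotation=None keeps the orientation; rate is the mean speed in m/s. With force_limit (N) it stops when the force on the tool has changed by that much, and returns True; else False.
- env.set_joints(angles): joint-space move.
- env.gripper_to(opening, grasp_force=None): opening from 0.0 (shut) to 1.0 (fully open); grasp_force is the grip in N (None keeps the last); returns when the fingers have stopped.
- env.dwell(seconds).
- env.inverse_kinematics(position, orientation): joint angles nearest the present ones, or None.
- env.read_state(): the state.
- env.grab_frame(name): name is "scene" or "top" or "wrist"; returns a dict with "image" (420x560x3 uint8, blue, green, red), "fx", "fy", "cx", "cy" (pixels), "position" and "orientation" of the camera in the world. Camera axes: x right, y up, looking along -z (the intrinsics and any distortion apply to the point x, -y, -z); pixel columns grow to the right and rows downward; lengths in m; the calibration is good to about 2 mm. A picture is of the moment at which its call begins. There is no depth.
A pose or a line that the arm cannot do raises env.Unreachable and nothing moves.
- env.close_job(): hands the job in, once; it reports no verdict.
Trained networks look in a picture, given as the dict that the camera call returned (one of the last four; its "shot" number tells which), for a name from the list of things; names that differ only in an ending like _2 or _b are one class to them, and where a whole thing is asked for, a point or a joint stands for the part that bears it (a point fixed in the world has none). Each returns a list of dicts, best first, with "score" (0 to 1); they miss things now and then, are a little off and sometimes report something else, mostly with a low value. They report only what shows in the picture. A call takes as long as a camera call.
- env.search_frame(picture, thing): "xyz" ([x, y, z] in m, in world coordinates, good to about 4 mm: the middle of the surface that is visible of it).
- env.trace(picture, thing): "mask" (420x560 bool, what is visible of it).
The state is a dict: "clock": time; "joint_positions": joint angles; "qvel": joint speeds; "joint_torque": joint torques, N m; "position": TCP position; "tool_rot": TCP orientation; "force": force on the tool from outside, world axes, zero at the start; "wrist_torque": the same for the moment, N m; "opening": opening from 0.0 (shut) to 1.0 (fully open).
Only numpy, scipy, OpenCV 4.12 (cv2) and the standard library are available. Lean on these libraries where they do the work, as an engineer would, in place of code of your own. Each camera call takes 0.05 s, during which the arm holds its last target.

## Task

Set the block heater: reach down inside the guard ring, push the sprung knob in just firmly enough that it bites, without overloading the clutch, and turn it clockwise until the pointer on the disc below is in line with the aluminium tab on the guard ring, then let the knob spring back up. After that press the start button beside the ring fully in and let go. Do not bump the guard ring hard, shift the tab or knock over or push away the things on the bench.

Things in the scene. Friction and masses are not known exactly. Their poses are not given: they have to be found in the camera images.
- heater: off-white dry block heater, 245 x 236 mm, fixed. Origin on the bench straight below the dial axis; x to its rear, y to its left, z up. It spans x -75 to +170, y -118 to +118 mm. Deck 45 mm above the bench; at the rear (x > 66 mm) it steps up to 73 mm, with a tube block to 88 mm and vials in it to 115 mm.
- guard: grey guard ring round the knob, on the deck, centred on the dial axis: inner radius 45, outer 51 mm, from 45 to 96 mm above the bench. Origin on the axis at deck height. It tolerates contact only below 15 N.
- knob: black knob on the dial axis inside the guard ring: round skirt 56 mm across, 6 mm thick, with an upright grip bar on it. Origin on the axis at the skirt's underside, 66 mm above the bench at rest; x along the bar. Its start angle is arbitrary. While not pushed in it turns freely without moving the disc, so after lifting it can be turned back for another stroke. It travels 18 mm down at most.
- knob_bar (a point): middle of the grip bar: 44 mm long (along the knob's x), 14 mm thick (along its y), 21 mm high, its top 93 mm above the bench at rest, 3 mm below the guard's rim. Fingers straddling the bar fit inside the guard ring.
- knob_skirt (a point): centre of the skirt's top, 72 mm above the bench at rest. Pushed down, the knob meets first its return spring (2 to 5 N), then, after 0.5 to 10 mm (varies, unseen), the disc's ribbed clutch pad, sprung at 4 N/mm. It can drop 1.5 mm between the ribs as turning begins, easing the push. The clutch skips below about 6 N and is damaged above 20 N: total pushes of 10 to 16 N are right.
- dial: white pointer disc, radius 41 mm, 3 mm thick, at deck height inside the guard ring, with a black radial pointer stroke showing outside the knob's skirt. Origin on the axis; its y axis points along the pointer. It turns about the vertical with friction (0.1 N m) and stays where it is left. Only the clutch moves it, 1:1 with the knob while that is pressed in.
- pointer (a point): point on the pointer stroke of the disc, 38 mm from the dial axis, 49 mm above the bench. It starts 0.6 to 1.7 rad short (counter-clockwise from above) of the tab.
- mark (a point): point in line with the aluminium setting tab (a 9 mm wide clip on the rim of the guard ring, with a strip 4.5 mm wide down the ring's inner wall), 38 mm from the dial axis, 49 mm above the bench: where the pointer must come to. The tab stays where it is unless knocked.
- start (a joint): travel of the start button in m: 0 released, 0.006 fully in; a spring of 5 N returns it.
- start_top (a point): centre of the top of the black start button (26 mm across) on the deck to the right of the guard ring, 95 mm from the dial axis; the button moves straight down.
- marker_pen: black marker pen lying on the bench, 126 mm long; origin at its middle underneath. Bystander.
- vial_loose: small white bottle, 24 mm across, 39 mm high, standing on the bench; origin under its centre. Bystander.
- tube_cap_1: screw cap, 28 mm across, 11 mm high, on the bench; origin under its centre. Bystander.
- tape_yellow: roll of tape, 61 mm across, 13 mm high, on the bench; origin under its centre. Bystander.

How it is judged (in metres and radians):
On the way, in this order (a step that is already met when the one before it is completed fails the run):
1. the pointer stands in line with the tab and the knob has been let up off the clutch (distance between pointer and mark below 0.005 m and contact force between knob and dial below 0.5 N and contact force between the fingers and knob below 0.5 N), for 0.2 s.
2. the start button is pressed fully in (value of joint start above 0.005 m), for 0.05 s.
At the end, for the whole second after the job is handed in: The pointer is in line with the tab to 5 mm (about 7 degrees), the knob is up off the clutch, and the start button, pressed fully in after that, is released (distance between pointer and mark below 0.005 m and contact force between knob and dial below 0.5 N and value of joint start below 0.002 m); the robot touches nothing.
It fails at once if the clutch is pressed with more than 20 N (contact force between knob and dial above 20 N).
It fails at once if the guard ring is bumped with more than 15 N (contact force between anything else and guard above 15 N).
It fails at once if the setting tab is shifted by more than 5 mm (distance of mark from where it was at the start of the episode above 0.005 m).
It fails at once if the start button is pressed before the dial is set (value of joint start above 0.004 m and distance between pointer and mark above 0.007 m).
It fails at once if a thing on the bench is pushed away or knocked over (distance of any of marker_pen, vial_loose, tube_cap_1, tape_yellow from where it was at the start of the episode above 0.03 m or angle between vial_loose's own z axis and vertical above 0.5 rad).
It also fails if it takes over 67 s, if anything falls off the work surface, if the arm or the gripper's body presses on something with over 40 N, if the wrist force passes 120 N, or if a joint passes its speed limit or range.

## Working session

There is one attempt and no reset: what is moved stays moved. The work goes in short steps, each a Python script; the robot and the scene stay as the last script left them, time stands still between calls to the robot, and variables do not carry over. Pictures are saved under pics/ and viewed, and the job is handed in when it is done.

```bash
mkdir -p pics
python3 - <<'E'
from workcell import env
import cv2
s=env.read_state()
print({k:s[k] for k in s})
for n in ["scene","top","wrist"]:
    f=env.grab_frame(n); cv2.imwrite(f"pics/a_{n}.png",f["image"])
    print(n,f["fx"],f["fy"],f["cx"],f["cy"],f["position"],f["orientation"],[k for k in f])
    if n!="wrist":
        for t in ["heater","guard","knob","knob_bar","dial","pointer","start_top","mark"]:
            try: print(t,[(x["xyz"],round(x["score"],2)) for x in env.search_frame(f,t)[:2]])
            except Exception as e: print(t,e)
print(env.read_state()["clock"])
E
```

```text
{'clock': 0.0, 'joint_positions': array([ 7.86453253e+01,  2.20911994e+01,  3.78878116e-01, -2.81763077e-02,
       -6.84118005e+01, -1.48146808e+01]), 'qvel': array([-0.03095248, -0.06627195, -0.03672775,  0.00197659, -0.15761653,
        0.02412853]), 'joint_torque': array([ 1.61342189e-05, -3.90667391e+01,  1.87401402e+01,  4.21991944e+00,
        1.08325822e-02, -2.07118533e-04]), 'position': array([0.27537869, 0.56038147, 0.22145095]), 'tool_rot': array([-8.98733086e+01,  6.43061668e-03,  1.53820256e+02]), 'force': array([-0.35161613,  0.89563409, -0.01235125]), 'wrist_torque': array([-0.042678  , -0.01899509, -0.01617641]), 'opening': 1.0015158195101241}
scene 495.2955450451553 495.2955450451553 278.7419752974188 208.38718863086328 [-0.38648157 -0.38102968  0.74451058] [ 56.8213919    0.49412796 -62.42530928] ['image', 'fx', 'fy', 'cx', 'cy', 'position', 'orientation', 'shot']
heater [([0.579, -0.0076, 0.0568], 0.94)]
guard [([0.5483, -0.0081, 0.074], 0.76)]
knob [([0.5704, -0.0076, 0.0854], 0.53)]
knob_bar [([0.5718, -0.0035, 0.085], 0.51)]
dial [([0.3961, -0.2211, 0.0071], 0.
[... 171 characters left out ...]
08999 -88.27620576] ['image', 'fx', 'fy', 'cx', 'cy', 'position', 'orientation', 'shot']
heater [([0.6136, 0.015, 0.0542], 0.97)]
guard [([0.5793, -0.0059, 0.0961], 0.58), ([0.4493, 0.3497, 0.0367], 0.33)]
knob [([0.577, 0.0039, 0.0717], 0.75)]
knob_bar [([0.5771, -0.0027, 0.0717], 0.78)]
dial [([0.5682, 0.0008, 0.0525], 0.57)]
pointer [([0.5675, -0.0017, 0.0509], 0.8), ([0.4483, 0.3476, 0.0355], 0.61)]
start_top [([0.5724, -0.092, 0.0652], 0.42)]
mark []
wrist 290.33343051855985 290.33343051855985 283.83671674369566 206.51296531823192 [0.34173416 0.52840108 0.38540588] [-1.56453844e+01 -2.19917203e-02 -1.16186227e+02] ['image', 'fx', 'fy', 'cx', 'cy', 'position', 'orientation', 'shot']
0.95
```

View pics/a_scene.png

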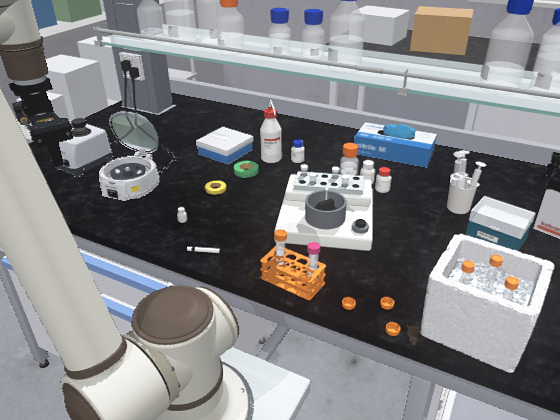

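View pics/a_top.png

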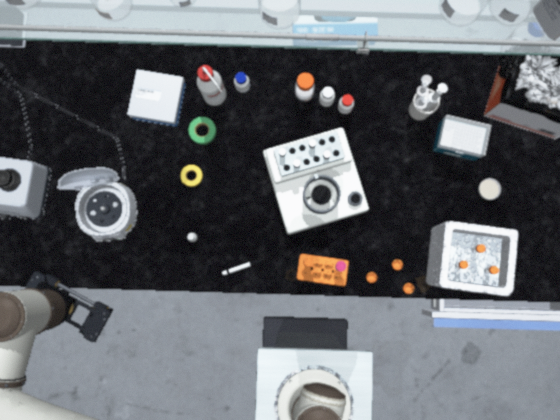

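Run:
```python
import cv2
im=cv2.imread("pics/a_top.png")
cv2.imwrite("pics/a_topcrop.png",cv2.resize(im[80:210,250:400],None,fx=4.5,fy=4.5,interpolation=cv2.INTER_CUBIC))
```

```text
(no output)
```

View pics/a_topcrop.png

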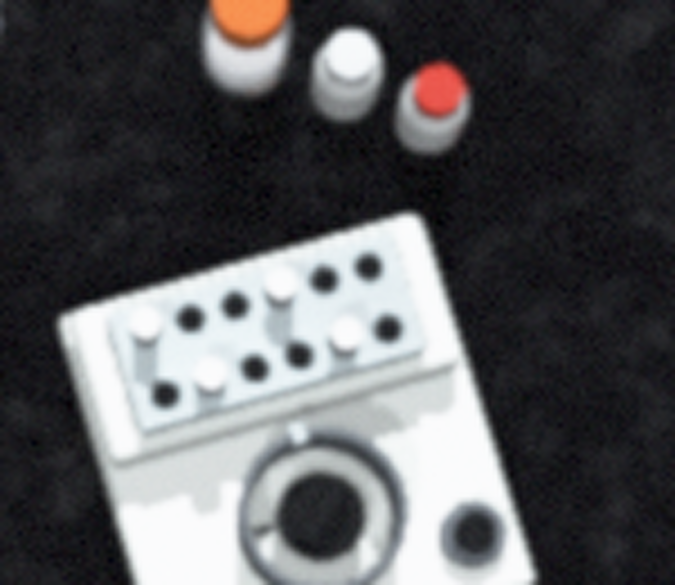

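```bash
cat > h.py <<'E'
from workcell import env
import numpy as np, cv2
from scipy.spatial.transform import Rotation as R
def Rm(o): return R.from_euler('xyz',o,degrees=True).as_matrix()
def proj(f,p):
    c=Rm(f["orientation"]).T@(np.asarray(p,float)-np.asarray(f["position"]))
    return np.array([f["cx"]+f["fx"]*c[0]/-c[2], f["cy"]+f["fy"]*(-c[1])/-c[2]])
def ray(f,uv,z):
    d=Rm(f["orientation"])@np.array([(uv[0]-f["cx"])/f["fx"],-(uv[1]-f["cy"])/f["fy"],-1.0])
    o=np.asarray(f["position"]); return o+d*(z-o[2])/d[2]
E
python3 - <<'E'
from h import *
for h in range(-180,180,30):
    p=np.array([0.575,-0.004,0.0])-0.073*np.array([np.cos(np.radians(h)),np.sin(np.radians(h)),0]); p[2]=0.235
    q=env.inverse_kinematics(p,[-90,0,h+180]); print(h,None if q is None else np.round(q,1))
print(env.read_state()["clock"])
E
```

```text
-180 [  13.9   23.9    5.1   -0.   -71.2 -103.9]
-150 [ 17.4  23.    3.7  -0.  -70.7 -77.4]
-120 [ 20.6  20.5  -0.    0.  -69.4 -50.6]
-90 [ 22.9  17.1  -5.1   0.  -67.8 -22.9]
-60 [ 23.4  13.4 -10.2   0.  -66.4   6.6]
-30 [ 21.8  10.5 -13.9   0.  -65.6  38.2]
0 [ 18.1   9.4 -15.3   0.  -65.3  71.9]
30 [ 13.6  10.6 -13.8   0.  -65.6 106.4]
60 [ 10.   13.5 -10.    0.  -66.5 140. ]
90 [  8.4  17.2  -4.9   0.  -67.9 171.6]
120 [ 8.800e+00  2.060e+01  1.000e-01  0.000e+00 -6.950e+01 -1.588e+02]
150 [  10.8   23.     3.8   -0.   -70.8 -130.8]
0.95
```

Run:
```python
from h import *
h=-60
p=np.array([0.575,-0.004,0.0])-0.073*np.array([np.cos(np.radians(h)),np.sin(np.radians(h)),0]); p[2]=0.235
env.goto(p,[-90,0,h+180])
f=env.grab_frame("wrist"); cv2.imwrite("pics/b_wrist.png",f["image"])
np.save("fb.npy",f,allow_pickle=True)
print(f["position"],f["orientation"])
for t in ["guard","knob","knob_bar","dial","pointer","start_top"]:
    print(t,[(x["xyz"],round(x["score"],2)) for x in env.search_frame(f,t)[:2]])
print(env.read_state()["clock"],env.read_state()["force"])
```

```text
[ 0.57525588 -0.00400618  0.39778499] [-1.56486576e+01  3.13980047e-02 -1.49943981e+02]
guard [([0.5759, -0.0079, 0.0908], 0.93)]
knob [([0.5799, -0.0051, 0.0696], 0.63), ([0.5802, -0.0051, 0.0467], 0.45)]
knob_bar [([0.5789, -0.0025, 0.0746], 0.65), ([0.3805, 0.1967, 0.0109], 0.46)]
dial [([0.5755, -0.0069, 0.0473], 0.97), ([0.6233, 0.0052, 0.074], 0.26)]
pointer [([0.5793, -0.0032, 0.0482], 0.65), ([0.5701, -0.0963, 0.0642], 0.58)]
start_top [([0.5646, -0.0965, 0.0661], 0.57), ([0.6238, 0.0197, 0.1049], 0.28)]
3.3417 [-0.08530113 -0.5447586   0.22845887]
```

View pics/b_wrist.png

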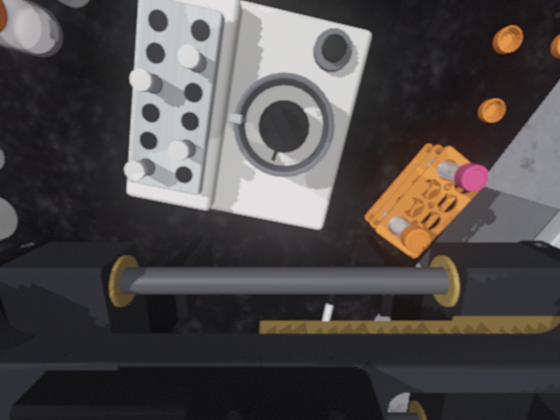

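Run:
```python
import numpy as np, cv2
f=np.load("fb.npy",allow_pickle=True).item(); im=f["image"][50:200,210:360]
big=cv2.resize(im,None,fx=4,fy=4,interpolation=cv2.INTER_CUBIC).astype(float)
g=255*(big/255)**0.4
cv2.imwrite("pics/b_crop.png",g.astype(np.uint8))
```

```text
(no output)
```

View pics/b_crop.png

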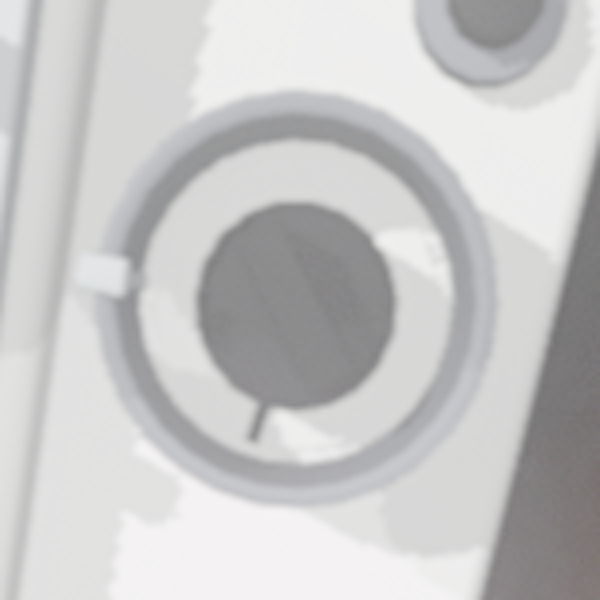

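Run:
```python
from h import *
f=np.load("fb.npy",allow_pickle=True).item(); im=f["image"]
def px(x,y): return ((x+.5)/4-.5+210,(y+.5)/4-.5+50)
c=ray(f,px(297,297),0.096); print("axis rim",c)
c2=ray(f,px(297,306),0.072); print("axis skirt",c2)  # skirt circle 197..397, 200..410
# dial visible inner deck-level
st=ray(f,px(495,0),0.066);print("start approx",st)
ax=c[:2]
pt=[ray(f,px(*q),0.048)[:2]-ax for q in [(252,440),(265,402)]]
for p in pt: print("pointer r,ang",np.hypot(*p),np.degrees(np.arctan2(p[1],p[0])))
for q,z in [((102,273),0.097),((85,271),.097),((125,276),.097)]:
    p=ray(f,px(*q),z)[:2]-ax; print("tab",np.hypot(*p),np.degrees(np.arctan2(p[1],p[0])))
k=im[90:165,245:325].astype(float); k=k.mean(2)
k=np.clip((k-5)*6,0,255); print(np.percentile(im[105:145,265:305].mean(2),[5,25,50,75,95]))
g=im[95:160,250:318].mean(2); lo,hi=np.percentile(g[15:50,15:50],[2,98]); 
cv2.imwrite("pics/b_bar.png",cv2.resize(np.clip((g-lo)/(hi-lo)*255,0,255).astype(np.uint8),None,fx=9,fy=9,interpolation=cv2.INTER_CUBIC))
```

```text
axis rim [ 0.57599731 -0.00503371  0.096     ]
axis skirt [ 0.57488409 -0.00308987  0.072     ]
start approx [ 0.56877981 -0.09439245  0.066     ]
pointer r,ang 0.04312134605119922 101.83234286012237
pointer r,ang 0.031241498956190713 102.32991419958735
tab 0.04865789162485458 23.309702990581474
tab 0.05287426572696709 23.332982407878852
tab 0.042942110861134086 23.36382294798938
[52.33333333 55.33333333 57.33333333 59.         63.66666667]
```

View pics/b_bar.png

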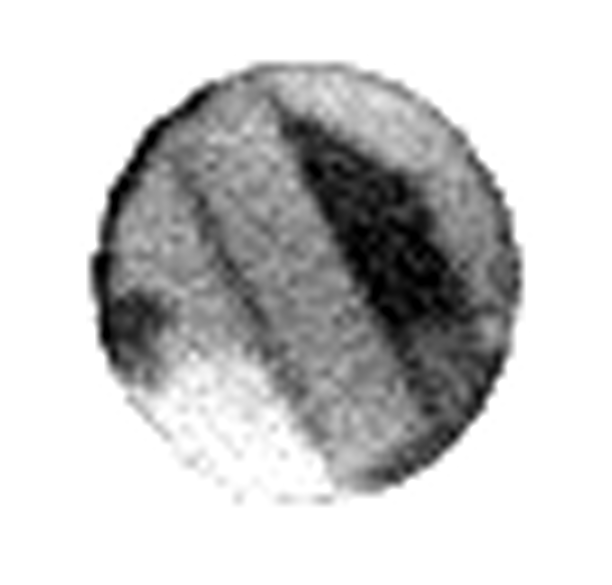

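Run:
```python
from h import *
f=np.load("fb.npy",allow_pickle=True).item(); im=f["image"]
bar=[(170,150),(330,450),(270,95),(430,400)]
P=[ray(f,((x+.5)/9-.5+250,(y+.5)/9-.5+95),.093)[:2] for x,y in bar]
for a,b in [(0,1),(2,3)]:
    d=P[b]-P[a]; print("bar",np.hypot(*d),np.degrees(np.arctan2(d[1],d[0])))
d=P[1]-P[0]; n=np.array([-d[1],d[0]])/np.hypot(*d); print("thick",(P[2]-P[0])@n, "mid",np.mean(P,0))
g=(255*(cv2.resize(im[50:200,210:360],None,fx=5,fy=5,interpolation=cv2.INTER_CUBIC).astype(float)/255)**.5).astype(np.uint8)[:,:]
def circ(ax,r,z,col):
    t=np.linspace(0,2*np.pi,200)
    q=np.array([(proj(f,[ax[0]+r*np.cos(a),ax[1]+r*np.sin(a),z])-[210,50]+.5)*5-.5 for a in t])
    cv2.polylines(g,[np.round(q).astype(int)],True,col,1)
ax=(.5755,-.0042)
circ(ax,.051,.096,(0,0,255));circ(ax,.045,.096,(0,255,0));circ(ax,.028,.072,(255,0,0));circ(ax,.041,.048,(255,0,255))
cv2.imwrite("pics/b_ov.png",g[:600])
# edge-based fits
def fit(r,z,pol):
    best=None
    gray=cv2.GaussianBlur(im.mean(2),(0,0),.7)
    t=np.linspace(0,2*np.pi,180,endpoint=False)
    def samp(ax,rr):
        q=np.array([proj(f,[ax[0]+rr*np.cos(a),ax[1]+rr*np.sin(a),z]) for a in t],np.float32)
        return cv2.remap(gray.astype(np.float32),q[:,:1],q[:,1:],cv2.INTER_LINEAR).ravel()
    res=[]
    for dx in np.arange(-4,5,1):
        for dy in np.arange(-4,5,1):
            a=(ax[0]+dx/1e3,ax[1]+dy/1e3)
            d=np.clip(pol*(samp(a,r+.0012)-samp(a,r-.0012)),-20,40)
            res.append((d.mean(),dx,dy))
    res.sort(reverse=True); return res[:3]
print("rim outer",fit(.051,.096,1)); print("rim inner",fit(.045,.096,-1)); print("skirt",fit(.028,.072,1));
```

```text
bar 0.03716371469904436 148.71213157519122
bar 0.0374551283420565 148.89244731706603
thick 0.012522603687524574 mid [ 0.57610248 -0.00346272]
rim outer [(np.float32(31.909052), np.int64(-1), np.int64(2)), (np.float32(31.358385), np.int64(-1), np.int64(1)), (np.float32(30.770117), np.int64(0), np.int64(2))]
rim inner [(np.float32(0.039112683), np.int64(4), np.int64(-4)), (np.float32(-0.6186015), np.int64(-4), np.int64(-4)), (np.float32(-1.5421067), np.int64(4), np.int64(-3))]
skirt [(np.float32(39.55859), np.int64(0), np.int64(2)), (np.float32(39.515526), np.int64(-1), np.int64(2)), (np.float32(39.510334), np.int64(-1), np.int64(1))]
```

View pics/b_ov.png

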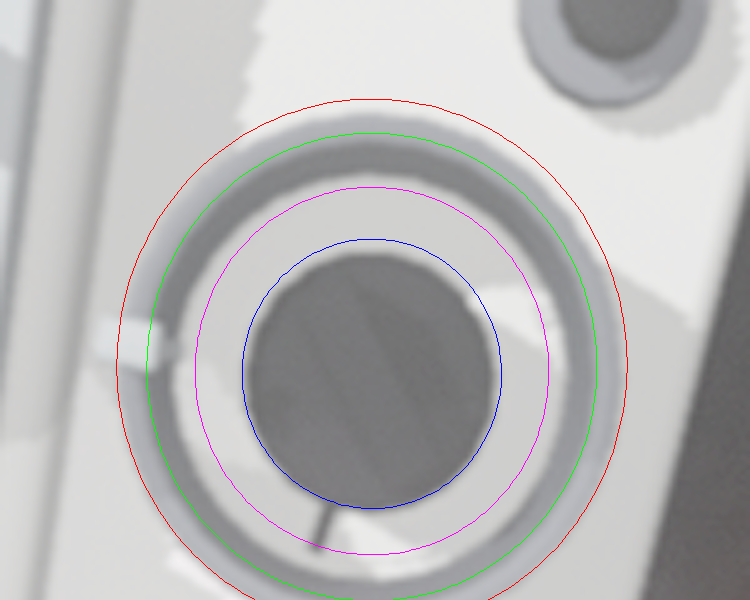

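Run:
```python
from h import *
from scipy.optimize import least_squares
f=np.load("fb.npy",allow_pickle=True).item(); im=f["image"]
gray=cv2.GaussianBlur(im.mean(2),(0,0),.7).astype(np.float32)
t=np.linspace(0,2*np.pi,180,endpoint=False)
def fit(r,z,pol,ax=(.575,-.0025)):
    pts=[]
    for a in t:
        rr=np.arange(r-.005,r+.004,.0003)
        q=np.array([proj(f,[ax[0]+s*np.cos(a),ax[1]+s*np.sin(a),z]) for s in rr],np.float32)
        v=cv2.remap(gray,q[:,:1],q[:,1:],cv2.INTER_LINEAR).ravel(); d=pol*np.gradient(v); i=d.argmax()
        if d[i]>1.5: pts.append([ax[0]+rr[i]*np.cos(a),ax[1]+rr[i]*np.sin(a)])
    pts=np.array(pts)
    s=least_squares(lambda p:np.hypot(pts[:,0]-p[0],pts[:,1]-p[1])-p[2],[*ax,r],loss='soft_l1',f_scale=.0004)
    print(len(pts),np.round(s.x,4),"rms",np.sqrt(np.median(s.fun**2)).round(5))
fit(.051,.096,1);fit(.045,.096,-1);fit(.028,.072,1);fit(.045,.046,1)
b=ray(f,(210,50),.06)
# start button cap
```

```text
175 [ 0.5745 -0.0024  0.0502] rms 0.00024
177 [ 0.575  -0.0025  0.04  ] rms 2e-05
180 [ 0.5749 -0.0025  0.0272] rms 0.00021
19 [ 0.58   -0.0047  0.0451] rms 0.00043
```

```bash
cat >> h.py <<'E'
AX=np.array([.5748,-.0025])
def yawpose(h): return [-90,0,h+180]
def frc(n=6):
    v=[]
    for _ in range(n):
        env.dwell(.01); s=env.read_state(); v.append(np.r_[s["force"],s["wrist_torque"]])
    return np.mean(v,0)
def ang(v): return np.degrees(np.arctan2(v[1],v[0]))
E
python3 - <<'E'
from h import *
f=np.load("fb.npy",allow_pickle=True).item()
def px(x,y): return ((x+.5)/4-.5+210,(y+.5)/4-.5+50)
for q in [(252,440),(265,402)]:
    p=ray(f,px(*q),.048)[:2]-AX; print("ptr",np.hypot(*p),ang(p))
for q,z in [((102,273),.097),((127,276),.097),((141,279),.07)]:
    p=ray(f,px(*q),z)[:2]-AX; print("tab",np.hypot(*p),ang(p))
f=env.grab_frame("top"); 
for r,z in [(0,.096),(0,.072)]: print(proj(f,[*AX,z]))
cv2.imwrite("pics/c_top.png",cv2.resize(f["image"][130:230,280:380],None,fx=6,fy=6,interpolation=cv2.INTER_CUBIC))
E
```

```text
ptr 0.04040123485425559 100.90717838474238
ptr 0.028517488548545175 101.06677286575099
tab 0.04883526168801866 20.022009655477582
tab 0.042639799989156936 19.51984109812405
tab 0.042640572094998004 19.812709538634813
[321.8343538  192.64700594]
[321.2302949  193.98096706]
```

View pics/c_top.png

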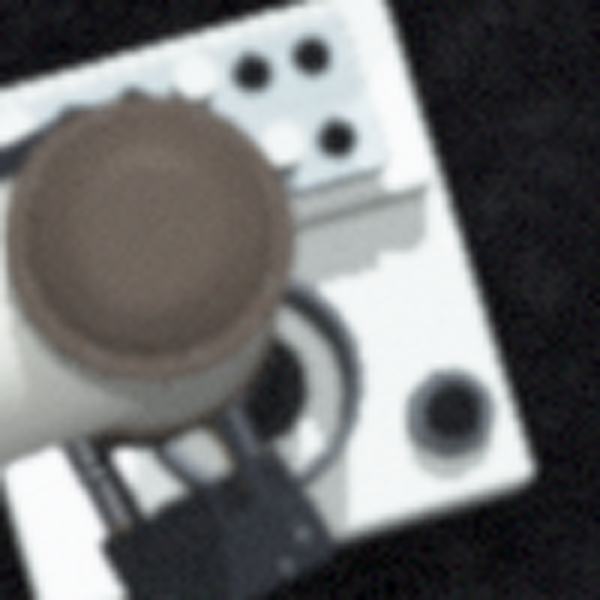

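Run:
```python
from h import *
h=-31.2
env.gripper_to(0.32)
env.goto([*AX,.13],yawpose(h))
f0=frc(); s=env.read_state(); print("tare",f0.round(2),s["position"],s["tool_rot"],s["opening"],s["clock"])
f=env.grab_frame("scene"); 
q=proj(f,[*AX,.08]).astype(int); cv2.imwrite("pics/d.png",cv2.resize(f["image"][q[1]-60:q[1]+60,q[0]-75:q[0]+75],None,fx=5,fy=5,interpolation=cv2.INTER_CUBIC))
r=env.move_straight([*AX,.085],rate=.05,force_limit=3)
f1=frc(); print(r,(f1-f0).round(2),env.read_state()["position"])
if not r:
    r=env.move_straight([*AX,.070],rate=.01,force_limit=1.5)
    f1=frc(); s=env.read_state(); print(r,(f1-f0).round(2),s["position"],s["clock"])
np.save("tare.npy",f0)
```

```text
tare [ 0.42  0.32  0.5   0.03 -0.02  0.  ] [ 0.57569051 -0.00204301  0.13128121] [-9.00842948e+01  1.13773363e-01  1.48770556e+02] 0.31874877167785876 5.275
False [-0.31 -0.14 -0.52 -0.01  0.01 -0.01] [ 0.57510497 -0.00245243  0.0854123 ]
True [ 0.45 -0.08  1.42 -0.01 -0.19 -0.01] [ 0.57473145 -0.00253173  0.07135254] 7.6833
```

View pics/d.png

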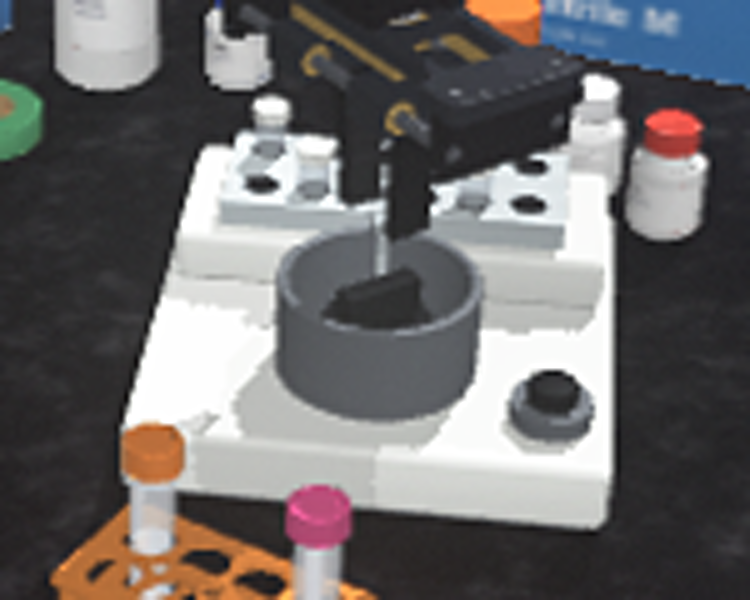

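Run:
```python
from h import *
f0=np.load("tare.npy")
env.move_straight([*AX,.0725],rate=.02)
f1=frc(); print((f1-f0).round(2))
env.gripper_to(0.0,20)
f1=frc(10); s=env.read_state(); print((f1-f0).round(2),s["position"],s["tool_rot"],s["opening"],s["clock"],s["joint_positions"].round(2))
```

```text
[-0.6  -0.07  0.92  0.03  0.    0.01]
[-0.24  1.24  0.45  0.39 -0.12 -0.01] [ 0.57490417 -0.00232848  0.07249646] [-8.99335578e+01 -8.58324584e-02  1.48795902e+02] 0.15855312665952506 8.4833 [ 1.590e+01  2.587e+01 -1.754e+01 -2.000e-02 -4.670e+01  4.292e+01]
```

Run:
```python
from h import *
f0=np.load("tare.npy")
z=.0725; 
while z>.0555:
    z-=.0005
    env.move_straight([*AX,z],rate=.02)
    fz=(frc(4)-f0)[2]; print(round(z*1e3,1),round(env.read_state()["position"][2]*1e3,2),round(fz,2))
    if fz>11: break
print((frc(10)-f0).round(2),env.read_state()["clock"])
```

```text
72.0 72.05 1.65
71.5 71.53 1.23
71.0 71.01 1.1
70.5 70.52 0.88
70.0 70.03 1.25
69.5 69.6 1.62
69.0 69.15 3.01
68.5 68.75 4.24
68.0 68.41 5.54
67.5 68.07 6.72
67.0 67.8 7.72
66.5 67.47 8.84
66.0 67.19 9.76
65.5 66.91 10.54
65.0 66.62 11.54
[-3.60e+00  5.43e+00  1.17e+01  1.69e+00  1.01e+00 -1.00e-02] 12.8167
```

Run:
```python
from h import *
f0=np.load("tare.npy")
z=.065; h=-31.2; end=-31.2-81.2
while h>end+.01:
    h=max(h-(3 if h>-45 else 7),end)
    env.goto([*AX,z],yawpose(h))
    F=frc(3)-f0; s=env.read_state(); print(round(h,1),round(z*1e3,1),s["position"].round(4),round(s["tool_rot"][2]-180,2),F[:3].round(1),"Tz",F[5].round(3),round(s["clock"],2))
    for _ in range(8):
        if F[2]>15: z+=.0005
        elif F[2]<10.5 and z>.053: z-=.0005
        else: break
        env.move_straight([*AX,z],rate=.03); F=frc(3)-f0; print("   adj",round(z*1e3,1),F[2].round(1))
```

```text
-34.2 65.0 [ 0.575  -0.0024  0.0663] -34.2 [-2.3  5.6  9.7] Tz -0.11 13.09
   adj 64.5 11.0
-37.2 64.5 [ 0.575  -0.0024  0.066 ] -37.17 [-3.1  5.5 10.7] Tz -0.033 13.64
-40.2 64.5 [ 0.575  -0.0024  0.066 ] -40.16 [-3.4  5.4 10.7] Tz 0.034 13.92
-43.2 64.5 [ 0.575  -0.0024  0.066 ] -43.15 [-3.8  5.2 10.3] Tz 0.034 14.19
   adj 64.0 12.1
-46.2 64.0 [ 0.575  -0.0024  0.0657] -46.15 [-3.5  5.3 11.7] Tz 0.07 14.74
-53.2 64.0 [ 0.5751 -0.0023  0.0657] -53.17 [-3.6  5.7 11.3] Tz -0.039 15.02
-60.2 64.0 [ 0.575  -0.0023  0.0657] -60.17 [-3.3  6.2 12.4] Tz -0.006 15.29
-67.2 64.0 [ 0.575  -0.0023  0.0657] -67.17 [-4.1  5.7 11.7] Tz -0.034 15.57
-74.2 64.0 [ 0.5751 -0.0023  0.0657] -74.17 [-3.3  5.9 12.4] Tz -0.003 15.84
-81.2 64.0 [ 0.5751 -0.0023  0.0657] -81.17 [-3.7  5.7 11.8] Tz -0.041 16.12
-88.2 64.0 [ 0.5752 -0.0023  0.0657] -88.17 [-3.3  5.6 12.1] Tz -0.044 16.39
-95.2 64.0 [ 0.5752 -0.0023  0.0657] -95.17 [-3.3  5.5 11.6] Tz -0.031 16.67
-102.2 64.0 [ 0.5752 -0.0023  0.0657] -102.17 [-3.4  5.3 11.9] Tz 0.001 16.94
-109.2 64.0 [ 0.5752 -0.0023  0.0657] -109.17 [-3.6  5.8 12.5] Tz -0.031 17.22
-112.4 64.0 [ 0.5753 -0.0023  0.0657] -112.35 [-2.9  6.4 12. ] Tz 0.046 17.49
```

```bash
cat > look.py <<'E'
from h import *
def look(name,h=-60,c=AX,z=.235):
    p=np.array([*c,z])-0.073*np.array([np.cos(np.radians(h)),np.sin(np.radians(h)),0]); 
    env.goto(p,yawpose(h)); env.dwell(.2)
    f=env.grab_frame("wrist"); np.save(name+".npy",f,allow_pickle=True)
    im=f["image"][50:200,210:360]
    cv2.imwrite(f"pics/{name}.png",(255*(cv2.resize(im,None,fx=4,fy=4,interpolation=cv2.INTER_CUBIC)/255.)**.5).astype(np.uint8))
    return f
E
python3 - <<'E'
from look import *
f0=np.load("tare.npy")
env.move_straight([*AX,.0718],rate=.03)
print((frc()-f0)[:3].round(1))
env.gripper_to(0.32)
print((frc()-f0)[:3].round(1))
env.move_straight([*AX,.14],rate=.12)
f=look("e_wrist"); print(env.read_state()["clock"])
cv2.imwrite("pics/e_full.png",f["image"])
print([(x["xyz"],round(x["score"],2)) for x in env.search_frame(f,"start_top")[:2]])
E
```

```text
[1.1 4.8 1.1]
[-1.6 -0.9  1.5]
20.325
[]
```

View pics/e_wrist.png

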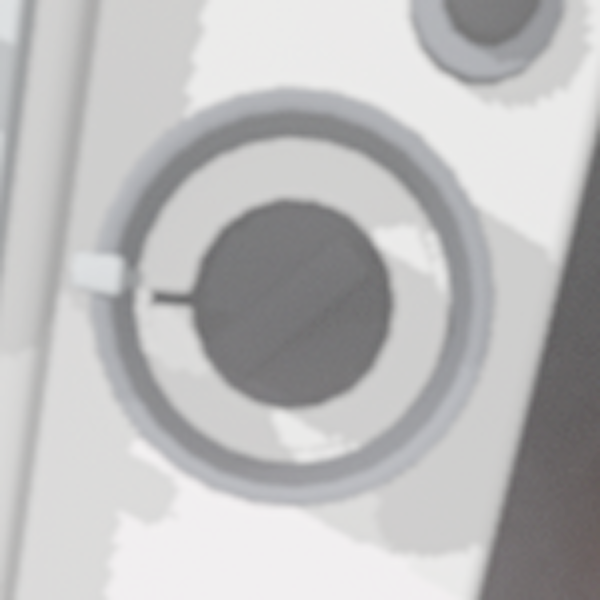

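View pics/e_full.png

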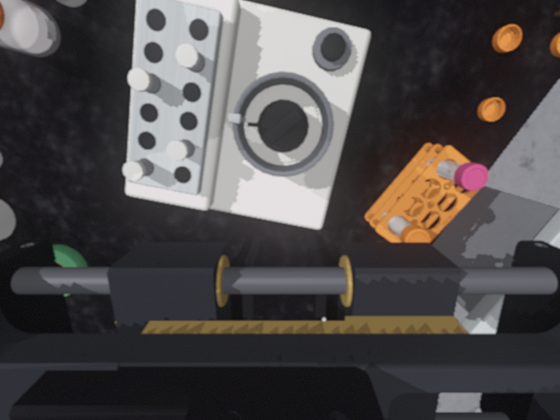

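```bash
cat > meas.py <<'E'
from h import *
from scipy.optimize import least_squares
def meas(name,ptr,tab):
    f=np.load(name+".npy",allow_pickle=True).item(); im=f["image"]
    gray=cv2.GaussianBlur(im.mean(2),(0,0),.7).astype(np.float32)
    t=np.linspace(0,2*np.pi,180,endpoint=False)
    def fit(r,z,pol,ax=AX):
        pts=[]
        for a in t:
            rr=np.arange(r-.005,r+.004,.0003)
            q=np.array([proj(f,[ax[0]+s*np.cos(a),ax[1]+s*np.sin(a),z]) for s in rr],np.float32)
            v=cv2.remap(gray,q[:,:1],q[:,1:],cv2.INTER_LINEAR).ravel(); d=pol*np.gradient(v); i=d.argmax()
            if d[i]>1.5: pts.append([ax[0]+rr[i]*np.cos(a),ax[1]+rr[i]*np.sin(a)])
        pts=np.array(pts)
        s=least_squares(lambda p:np.hypot(pts[:,0]-p[0],pts[:,1]-p[1])-p[2],[*ax,r],loss='soft_l1',f_scale=.0004)
        print(np.round(s.x,4)); return s.x[:2]
    a1=fit(.051,.096,1);a2=fit(.028,.072,1)
    px=lambda x,y:((x+.5)/4-.5+210,(y+.5)/4-.5+50)
    for q in ptr:
        p=ray(f,px(*q),.048)[:2]-a2; print("ptr",np.hypot(*p).round(4),ang(p).round(2))
    for q,z in tab:
        p=ray(f,px(*q),z)[:2]-a1; print("tab",np.hypot(*p).round(4),ang(p).round(2), "with a2",ang(ray(f,px(*q),z)[:2]-a2).round(2))
    return f
E
python3 - <<'E'
from meas import *
meas("e_wrist",[(155,297),(192,299)],[((97,271),.097),((122,275),.097),((136,278),.08)])
meas("fb",[(252,440),(265,402)],[((102,273),.097),((127,276),.097),((141,279),.07)])
f=np.load("e_wrist.npy",allow_pickle=True).item()
g=f["image"][20:80,300:370]; cv2.imwrite("pics/e_btn.png",(255*(cv2.resize(g,None,fx=9,fy=9,interpolation=cv2.INTER_CUBIC)/255.)**.5).astype(np.uint8))
E
```

```text
[ 0.5744 -0.0024  0.0502]
[ 0.575  -0.0025  0.0271]
ptr 0.0396 26.41
ptr 0.029 26.22
tab 0.0492 19.65 with a2 19.99
tab 0.043 19.43 with a2 19.82
tab 0.0418 19.65 with a2 20.06
[ 0.5744 -0.0024  0.0503]
[ 0.5749 -0.0025  0.0272]
ptr 0.0404 101.09
ptr 0.0286 101.32
tab 0.0491 19.79 with a2 20.09
tab 0.043 19.26 with a2 19.59
tab 0.043 19.55 with a2 19.89
```

View pics/e_btn.png

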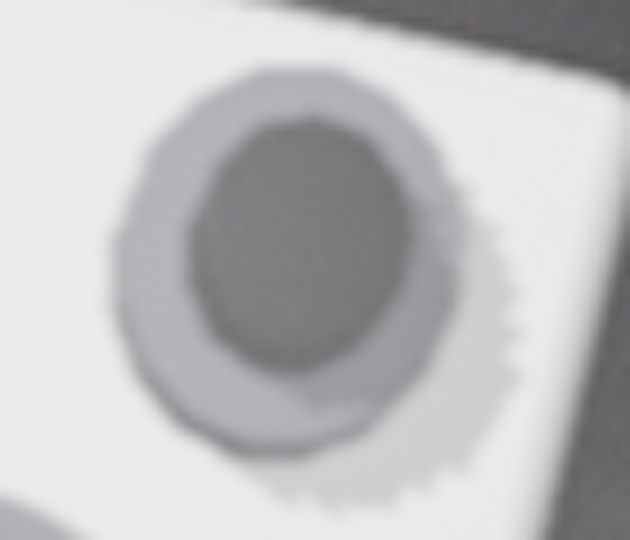

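Run:
```python
from look import *
f=np.load("e_wrist.npy",allow_pickle=True).item()
for z in (.06,.065,.07,.075):
    b=ray(f,((300.5)/9-.5+300,(245.5)/9-.5+20),z); print(z,b.round(4),np.hypot(*(b[:2]-AX)).round(4))
    
h=-112.4
env.goto([*AX,.13],yawpose(h))
env.dwell(.1); f0=frc(); np.save("tare.npy",f0)
env.move_straight([*AX,.085],rate=.08,force_limit=4)
r=env.move_straight([*AX,.0725],rate=.03,force_limit=3)
print(r,(frc()-f0).round(2),env.read_state()["position"],env.read_state()["clock"])
if not r:
    env.gripper_to(0.0,20); s=env.read_state(); print((frc()-f0).round(2),s["opening"])
    z=.068
    env.move_straight([*AX,z],rate=.02,force_limit=9)
    F=frc(4)-f0; print(z,F[2])
    for _ in range(16):
        if F[2]>=12.7: break
        z-=.0005; env.move_straight([*AX,z],rate=.03); F=frc(4)-f0; print(round(z*1e3,1),F[2].round(2))
    print(env.read_state()["clock"])
```

```text
0.06 [ 0.5692 -0.0978  0.06  ] 0.0955
0.065 [ 0.5693 -0.0964  0.065 ] 0.0941
0.07 [ 0.5694 -0.095   0.07  ] 0.0927
0.075 [ 0.5695 -0.0936  0.075 ] 0.0913
False [-0.65 -0.07  0.04  0.01  0.04 -0.01] [ 0.57472831 -0.00251326  0.07254069] 22.625
[ 0.52 -1.02 -0.29 -0.29 -0.16 -0.01] 0.15723472555823365
0.068 2.5564709880931846
67.5 4.29
67.0 5.86
66.5 6.47
66.0 7.89
65.5 8.85
65.0 10.32
64.5 11.14
64.0 12.56
63.5 13.49
26.05
```

Run:
```python
from look import *
f0=np.load("tare.npy"); z=.0635; h=-112.4; end=h-10.5
while h>end+.01:
    h=max(h-2.7,end); env.goto([*AX,z],yawpose(h))
    F=frc(3)-f0; print(round(h,1),F[:3].round(1),"Tz",F[5].round(3))
    for _ in range(6):
        if F[2]>=11.5: break
        z-=.0005; env.move_straight([*AX,z],rate=.03); F=frc(3)-f0; print("  adj",z,F[2].round(1))
env.move_straight([*AX,.0718],rate=.04)
env.gripper_to(0.32)
env.move_straight([*AX,.14],rate=.12)
f=look("g_wrist"); print(env.read_state()["clock"])
```

```text
-115.1 [-3.7 -2.  13.2] Tz 0.045
-117.8 [-4.4 -1.7 13.1] Tz 0.066
-120.5 [-4.1 -2.2 13.4] Tz 0.021
-122.9 [-3.9 -1.9 13.3] Tz 0.055
29.9833
```

View pics/g_wrist.png

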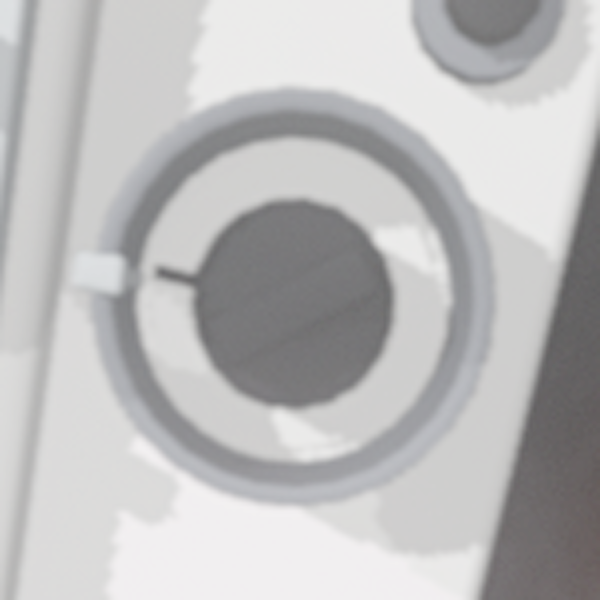

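Run:
```python
from meas import *
meas("g_wrist",[(158,270),(192,281)],[((98,271),.097),((122,275),.097),((136,278),.08)])
```

```text
[ 0.5744 -0.0025  0.0502]
[ 0.575  -0.0024  0.0272]
ptr 0.04 15.64
ptr 0.0299 16.68
tab 0.0493 19.8 with a2 20.02
tab 0.0434 19.66 with a2 19.91
tab 0.0421 19.89 with a2 20.14
```

Run:
```python
from look import *
B=[.5693,-.0971]
env.gripper_to(0.0,20)
env.goto([*B,.11],yawpose(-60)); env.dwell(.1); f0=frc(); np.save("tare.npy",f0)
r=env.move_straight([*B,.045],rate=.02,force_limit=1.5); s=env.read_state(); print(r,s["position"],(frc()-f0)[:3].round(2),s["clock"])
z0=z=s["position"][2]
while z>z0-.012:
    z-=.001; env.move_straight([*B,z],rate=.03); F=frc(3)-f0; print(round(z*1e3,1),env.read_state()["position"][2].round(5),F[:3].round(1))
    if F[2]>13: break
env.dwell(.15)
f=env.grab_frame("scene"); q=proj(f,[*B,.06]).astype(int); cv2.imwrite("pics/h.png",cv2.resize(f["image"][q[1]-50:q[1]+50,q[0]-60:q[0]+60],None,fx=6,fy=6,interpolation=cv2.INTER_CUBIC))
print(env.read_state()["clock"])
```

```text
True [ 0.56926735 -0.09712077  0.0655948 ] [ 0.4  -0.12  2.42] 33.7667
64.6 0.06472 [-1.   0.4  2.2]
63.6 0.06366 [-0.1  0.4  3.5]
62.6 0.06266 [-1.6  0.4  4.1]
61.6 0.06164 [-0.9  0.5  4.5]
60.6 0.06137 [-2.6  0.9  7.9]
59.6 0.06128 [-4.5  1.7 12.9]
58.6 0.06122 [-6.2  2.1 16.9]
35.9417
```

View pics/h.png

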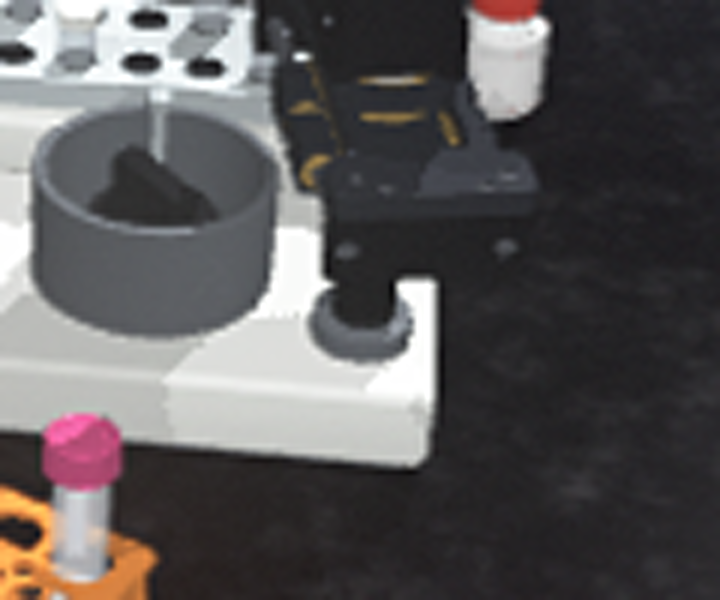

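Run:
```python
from h import *
B=[.5693,-.0971]
env.move_straight([*B,.0715],rate=.05); env.dwell(.15); f0=frc(12)
z=.0695
while z>.0600:
    env.move_straight([*B,z],rate=.02); F=frc(10)-f0; print(round(z*1e3,1),(env.read_state()["position"][2]*1e3).round(2),F.round(2)[[0,1,2,3,4]])
    if F[2]>12: break
    z-=.0006
env.dwell(.1); print(env.read_state()["clock"])
```

```text
69.5 69.37 [-0.09  0.2  -0.07  0.01  0.  ]
68.9 68.93 [-0.3  -0.05  0.04  0.01 -0.  ]
68.3 68.27 [-0.2   0.2  -0.12  0.    0.01]
67.7 67.67 [-0.13  0.23  0.36 -0.    0.01]
67.1 67.29 [-0.28  0.35  1.28  0.03  0.1 ]
66.5 66.61 [-0.37 -0.    2.02  0.03  0.09]
65.9 65.99 [-0.44  0.1   2.44  0.03  0.08]
65.3 65.37 [-0.69  0.12  2.75  0.02  0.08]
64.7 64.77 [-0.76  0.26  2.73  0.01  0.02]
64.1 64.15 [-0.58  0.34  3.25  0.01  0.03]
63.5 63.59 [-0.71  0.13  3.67  0.01  0.02]
62.9 62.96 [-0.39  0.23  3.8   0.01  0.01]
62.3 62.37 [-0.26  0.29  4.19  0.02  0.01]
61.7 61.77 [-0.09  0.08  4.75  0.01 -0.  ]
61.1 61.42 [-0.64  0.46  5.84  0.09  0.15]
60.5 61.39 [-1.82  0.45  9.17  0.21  0.48]
42.0333
```

```bash
python3 - <<'E'
from look import *
env.move_straight([.5693,-.0971,.14],rate=.1)
f=look("i_wrist"); cv2.imwrite("pics/i_full.png",f["image"]); s=env.read_state(); print(s["clock"])
E
python3 - <<'E'
from meas import *
meas("i_wrist",[(158,270),(192,281)],[((98,271),.097),((122,275),.097)])
E
```

```text
44.0
[ 0.5744 -0.0024  0.0502]
[ 0.5749 -0.0025  0.0271]
ptr 0.0396 14.33
ptr 0.0294 14.95
tab 0.0487 18.71 with a2 18.97
tab 0.0428 18.42 with a2 18.72
```

View pics/i_wrist.png

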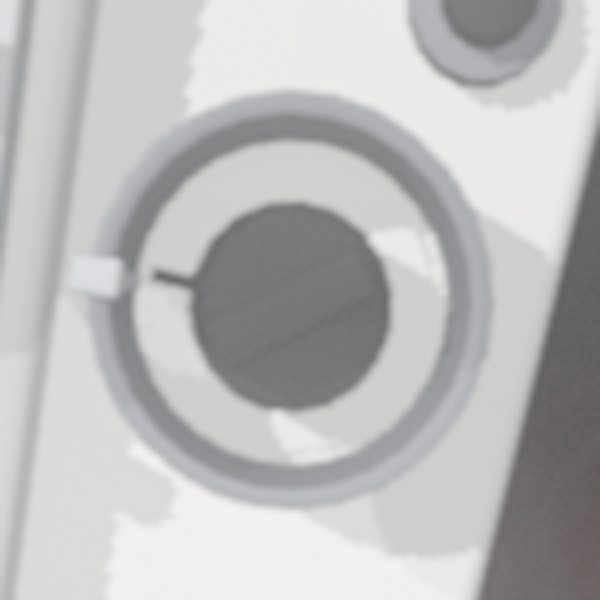

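Run:
```python
from meas import *
meas("i_wrist",[(156,274),(190,283)],[((96,275),.097),((121,278),.097)])
env.close_job();
```

```text
[ 0.5744 -0.0024  0.0502]
[ 0.5749 -0.0025  0.0271]
ptr 0.0399 16.08
ptr 0.0299 16.26
tab 0.0491 19.91 with a2 20.19
tab 0.0429 19.43 with a2 19.73
the job is handed in; nothing more can be done
```

The heater is set, the start button has been pressed and released, and the job is handed in at about 44 s. No verdict came back.

- **Dial:** I pushed the knob in with about 11–13 N and turned it clockwise by 81°. The clutch slipped roughly 6.5° on that stroke and left the pointer about 6.6° short. A second stroke of 10.5° at about 13 N allowed for the same slip, but there was none, so the pointer went slightly past the tab.
- **Pointer check:** In the last wrist picture the pointer is at about 16.2° and the tab at about 19.7°. That is a 3.5° overshoot, or about 2.4 mm against the 5 mm allowed. I left it there and did not turn it back.
- **Knob:** After the release it sits at its starting height in the pictures.
- **Start button:** I pressed it twice, to be sure it went fully in. On the second press I felt first contact at 67.4 mm and the stop at 61.4 mm, so about 6 mm of travel. It looks up again in the last picture.
- **Guard ring and bench:** The tab had not moved between pictures, and I felt no contact with the guard ring. I did not check the positions of the things on the bench at the end, though the arm never worked near them.

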